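Refit the rolling mill's setting knob

TASK

Put the black knob back on the D-shaped spindle on top of the small rolling mill: press it on lightly and turn it slowly until the flats meet and it drops fully home on the dial. Then turn the fitted knob so that its pointer stands at the raised mark on the dial's rim, and let go. Do not force it, and leave the dapping block and the solder pot where they are.

Things in the scene. Friction and masses are not known exactly. Their poses are not given: they have to be found in the camera images.
- mill: Small grey rolling mill, bolted down: base 104 x 124 mm, two cheeks with two steel rolls between them, a bridge 72 (x) x 112 (y) mm on top, and on that the dial disc with the upright spindle. Origin: centre of the underside of the base. z up; its -x side is the front, with the mark. Turned up to 15 degrees either way.
- dial (a point): Centre of the top face of the round steel dial disc on the mill's bridge, on the spindle's axis; the disc is 66 mm across and its face lies 116 mm above the bench.
- mark (a point): Point on the dial's top face 32 mm in front of the axis, just inside the raised mark, a steel bar 3 mm wide on the front rim of the dial that stands 3 mm above its face.
- knob: Loose black plastic knob, 100 to 160 g, standing bore down on the bench. Origin: centre of its underside, on the bore's axis; z up, x along the pointer. A ribbed skirt, 50 mm in diameter and 22 mm high, with a flat-sided bar grip on top that tapers to a pointed nose at x = +32 mm. Off its key it rests on the spindle's tip about 11 mm (at least 9) above the dial.
- pointer (a point): Tip of the knob's pointer projected to the underside: 32 mm along the knob's x from its origin.
- dapping_block: Brass cube of 45 mm with a round hollow in its top; a bystander. Origin: centre of its underside.
- solder_pot: Round ceramic pot, 48 mm wide and 26 mm high; a bystander. Origin: centre of its underside.
- spindle_tip (a point): Centre of the spindle's top end, 17 mm above the dial. Section: a D of 26 mm diameter, flat 4 mm from the axis, round side slightly chamfered. It turns stiffly (0.12 N m; hard pressing drags it along). Its angle is not measured: the flat first faces somewhere 23 to 115 degrees anticlockwise (from above) of the direction axis to mark.
- grip (a point): Middle of the knob's bar grip, 33 mm above the knob's origin. The bar is 13 mm thick (along the knob's y), 22 mm high (11 mm up and down from here) and straight-sided from x = -18 to +18 mm.
- bore (a point): Centre of the bore's mouth, at the knob's underside. Round mouth 29.6 mm wide, 6 mm deep; then a D of 27.6 mm diameter with its flat 4.8 mm from the axis on the pointer's side (+x), blind end 18 mm deep. With the pointer within about 8 degrees of where the spindle's flat faces, the knob drops home; it keeps that play, then carries the spindle along.
- lamp (a point): Roughly the near end of the tube lamp that hangs over the left of the bench, running from here to the left (+y), its underside about 0.24 m above the bench; keep the arm clear of it (coming from the left, pass between it and the robot), and of the upright wooden divider left of the knob and the vice right of it.
Mind the look-alikes: they are no part of the job. What is meant by the knob is not blue, orange or turquoise, and is the larger of those in its own colour.

How it is judged:
On the way:
1. the knob is fully home on the spindle (z of knob in the frame of dial below 0.0025 m and horizontal distance between knob and dial below 0.004 m and angle between knob's own z axis and vertical below 0.08 rad), for 0.2 s.
At the end, for the whole second after the job is handed in: The knob sits on the spindle fully home: underside within 2.5 mm of the dial, its axis within 4 mm of the spindle's, upright within 0.08 rad; the pointer's tip is within 7 mm (about 12 degrees) of the mark; the knob is at rest (all of step 1 and horizontal distance between pointer and mark below 0.007 m and linear speed of knob below 0.01 m/s); the robot touches nothing.
It fails at once if the knob is forced: more than 30 N between knob and mill (contact force between knob and mill above 30 N).
It fails at once if the dapping block or the solder pot is moved by more than 25 mm (distance of any of dapping_block, solder_pot from where it was at the start of the episode above 0.025 m).
It also fails if it takes over 72 s, if anything falls off the work surface, if the arm or the gripper's body presses on something with over 40 N, if the wrist force passes 120 N, or if a joint passes its speed limit or range.

ROBOT

A 6-joint arm with a two-finger parallel gripper is mounted at the origin on a cart in front of the work surface, level with it; the furniture and walls round the work are solid. World frame = base frame: x ahead of the robot, y to its left, z up, the work surface at z = 0. Lengths are in m, angles in rad, forces in N, time in s.
With the tool pointing down it reaches from about 0.3 to 0.875 m from the base axis. Payload 4.2 kg.
Tool frame: the origin (TCP) lies at the very end of the fingers, on their centre line; the grasp point (between the pads) lies 19 mm behind it (robot.grasp_offset is the distance from the TCP to the grasp point, in m); z points along the fingers, y is the line along which they close (so a half turn about z gives the same grasp; the last joint's range is limited). The gripper opens to 85 mm and grips with 20 to 120 N. Pads are 22 mm wide; open, the fingers measure 114 mm over their backs; the gripper's body (76 mm by 85 mm) begins 54 mm behind the grasp point. The pads swing forward as they close: fully open they stand 13 mm farther back than shut.
Start: joints at [-1.315, 0.32, 1.565, -0, 1.257, -0.02], TCP at [0.157, -0.553, 0.231] pointing down, gripper open.
Joint ranges: [-3.11, 3.11], [-0.84, 2.01], [0.21, 2.61], [-1.34, 4.49], [0.05, 2.63], [-2.56, 2.56]. Speed limits (rad/s): [2.57, 2.57, 3.14, 3.14, 3.14, 3.14].

INTERFACE

Orientations are given as a rotation vector (axis times angle).
In Python, from plant import get_obs, optics, robot, models gives the robot as it stands.
- The arm moves only by the tool step_arm, never from a script. Its argument "deltas" is one flat list of numbers, 7 for each row, row after row: the shift along the tool's x, y, z in units of 30 mm (1.0 is 30 mm), then the turn, a rotation vector about the tool's x, y, z in rad, then the finger opening in mm, from 0 to 85.4. In form: [x, y, z, rx, ry, rz, gripper, x, y, z, rx, ry, rz, gripper, ...]. A call has 1 to 20 rows; each row shifts and turns the commanded pose from where the row before left it, along the tool's axes as they then stand; what a row does not reach is not made up. A row lasts 1/12 s, in which the tool goes at most 41.7 mm and 7.16 degrees, less where a joint would pass 70% of its speed; a pose out of reach is approached as far as the arm can. A call is refused whole if a number of a shift passes 1 or a number of a turn 0.125, either way. A call with a gripper value outside its range is refused whole. The fingers move at their own pace and stop on an object; "newtons" is the grip in N (left out, the last holds). Time passes only in rows, so rows that do not move let the fingers close. It gives the time, the measured TCP pose, the force, the opening and the grip force at its end, in the units of the state.
- get_obs(): the state, without advancing time (a new reading comes with each control period).
- optics.read_camera(name): name is "scene" or "top" or "wrist"; returns a dict with "image" (400x640x3 uint8, red, green, blue), "intrinsics" (3x3 intrinsics, pixels), "origin" and "orientation" of the camera in the world. Camera axes: x right, y down, z forward; pixel columns grow to the right and rows downward; lengths in m; the calibration is good to about 2 mm. A picture is of the moment at which its call begins. There is no depth.
- robot.hand_in(): hands the job in; it is judged then, once.
Trained networks look in the newest picture that a camera, given by its name, has taken for a name from the list of things; names that differ only in an ending like _2 or _b are one class to them, and where a whole thing is asked for, a point or a joint stands for the part that bears it (a point fixed in the world has none). Each returns a list of dicts, best first, with "conf" (0 to 1); they miss things now and then, are a little off and sometimes report something else, mostly with a low value. They report only what shows in the picture. A call takes as long as a camera call. They do not tell look-alikes from the thing itself.
- models.search_frame(camera, label): "xyz" ([x, y, z] in m, in the coordinates of the camera as it stood for that picture, good to about 4 mm: the middle of the surface that is visible of it).
- models.mark_of(camera, label): "xyz" ([x, y, z] in m, in the coordinates of the camera as it stood for that picture, good to about 4 mm: a listed point, or the origin of a listed thing).
The state is a dict: "time": time; "joint_positions": joint angles; "qvel": joint speeds; "effort": joint torques, N m; "position": TCP position; "eef_rot": TCP orientation; "contact_force": force on the tool from outside, world axes, zero at the start; "ft_torque": the same for the moment, N m; "gripper_width": finger opening in m; "gripper_force": force on a finger pad.
Only numpy, scipy, OpenCV 4.12 (cv2) and the standard library are available. Lean on these libraries where they do the work, as an engineer would, in place of code of your own. Each camera call takes 0.05 s, during which the arm holds its last target. There are 200 camera calls.

## Working session

There is one attempt and no reset: what is moved stays moved. The work goes in short steps, Python scripts to look and compute and a tool call to move; the robot and the scene stay as the last step left them, time stands still between calls to the robot, and variables do not carry over. Pictures are saved under pics/ and viewed, at most 10 in all, crops included, and the job is handed in when it is done.

Besides the shell and the picture viewer there is one more tool, called after "Call:" as a command line: name --argument value ..., lists and objects as JSON in quotes. step_arm: Moves the arm, as the interface text tells. Its arguments: {"type":"object","properties":{"deltas":{"type":"array","items":{"type":"number"}},"newtons":{"type":"number"}},"required":["deltas"]}

```bash
mkdir -p pics; ls; cat > h.py <<'E'
import numpy as np, cv2
from scipy.spatial.transform import Rotation as R
from plant import get_obs, optics, robot, models
def ori(o):
    o=np.asarray(o,float)
    if o.shape==(3,3): return o
    return R.from_rotvec(o).as_matrix() if o.size==3 else R.from_quat(o).as_matrix()
def W(c,p): return ori(c["orientation"])@np.asarray(p)+np.asarray(c["origin"])
def px(c,p):
    q=ori(c["orientation"]).T@(np.asarray(p)-np.asarray(c["origin"])); u=np.asarray(c["intrinsics"])@q; return u[:2]/u[2]
def onz(c,uv,z):
    d=ori(c["orientation"])@np.linalg.inv(np.asarray(c["intrinsics"]))@np.array([uv[0],uv[1],1.]); o=np.asarray(c["origin"]); return o+d*(z-o[2])/d[2]
def find(cam,c,labels,f="mark_of"):
    for l in labels:
        for r in getattr(models,f)(cam,l)[:5]:
            w=W(c,r["xyz"]); print(cam,f[:4],l,round(r["conf"],2),w.round(3),px(c,w).round(0))
def save(c,n): cv2.imwrite("pics/"+n,c["image"][...,::-1])
E
python3 - <<'E'
from h import *
o=get_obs(); print(o)
for n in ["scene","top"]:
    c=optics.read_camera(n); print(n,c["origin"],c["orientation"],c["intrinsics"]); save(c,n+"0.png")
    find(n,c,["knob","grip","pointer","dial","mark","spindle_tip","mill","dapping_block","solder_pot","lamp"])
E
```

```text
pics
{'time': 0.0, 'joint_positions': array([-1.31501124e+00,  3.20297317e-01,  1.56565047e+00, -2.65339373e-05,
        1.25736581e+00, -1.99801049e-02]), 'qvel': array([-0.00051413, -0.00044539, -0.00168864,  0.00064343,  0.00085816,
        0.00182017]), 'effort': array([-1.47543302e-03, -4.15527570e+01, -2.34161603e+01, -1.08510230e-04,
        8.14340572e-03,  3.41058552e-06]), 'position': array([ 0.15645207, -0.55283458,  0.23049022]), 'eef_rot': array([-3.11008495e+00, -4.31577969e-01,  3.57150045e-04]), 'contact_force': array([-0.04900887,  0.40417018, -0.41631819]), 'ft_torque': array([ 0.04760143, -0.00592867,  0.00072011]), 'gripper_force': 0.0, 'gripper_width': 0.0855801584951404}
scene [0.08346535 0.45247339 0.68645204] [-0.98183831  2.38216117 -1.16704401] [[391.44050612   0.         320.70396673]
 [  0.         391.44050612 199.39258923]
 [  0.           0.           1.        ]]
scene mark knob 0.77 [ 0.501 -0.291  0.005] [396. 210.]
scene mark knob 0.67 [ 0.632 -0.114 -0.   ] [316. 218.]
scene mark knob 0.66 [ 0.543  0.1   -0.002] [277. 282.]
scene mark knob 0.62 [ 0
[... 1841 characters left out ...]
35] [293. 236.]
top mark pointer 0.62 [ 0.368  0.059 -0.002] [297. 268.]
top mark pointer 0.61 [ 0.462  0.04  -0.003] [303. 236.]
top mark pointer 0.53 [ 0.494 -0.252 -0.002] [400. 223.]
top mark pointer 0.52 [ 0.609 -0.092 -0.001] [346. 187.]
top mark pointer 0.43 [0.566 0.097 0.002] [284. 202.]
top mark dial 0.59 [ 0.637 -0.296  0.118] [421. 167.]
top mark mark 0.81 [ 0.605 -0.304  0.119] [425. 178.]
top mark spindle_tip 0.8 [ 0.638 -0.295  0.134] [422. 165.]
top mark spindle_tip 0.72 [ 0.709 -0.006 -0.001] [317. 156.]
top mark mill 0.58 [ 0.634 -0.292 -0.004] [411. 178.]
top mark dapping_block 0.51 [ 0.716 -0.006 -0.001] [317. 154.]
top mark solder_pot 0.45 [0.622 0.021 0.001] [309. 183.]
```

View pics/scene0.png

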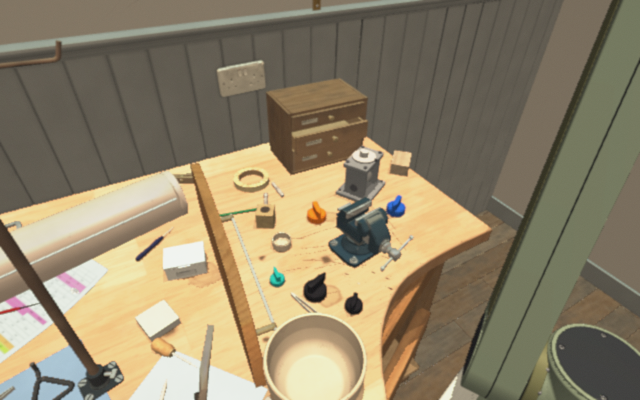

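View pics/top0.png

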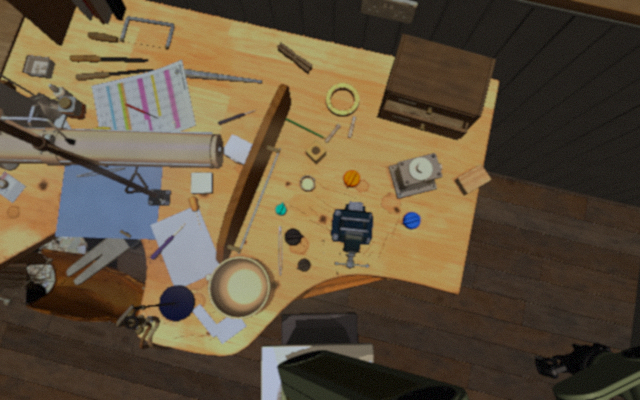

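The larger black knob is at scene (316,288), top (293,237), with its pointer towards −y. The smaller black one at scene (354,303) is the look-alike. The mill is at scene (363,165), with the vice at (362,235) between it and the knob. I'll turn the tool and move over the knob.

Call:
step_arm --deltas '[0,0,0,0,0,-0.118,85,0,0,0,0,0,-0.118,85,0,0,0,0,0,-0.118,85,0,0,0,0,0,-0.118,85,0,0,0,0,0,-0.118,85,0,0,0,0,0,-0.118,85,0,0,0,0,0,-0.118,85,0,0,0,0,0,-0.118,85,0,0,0,0,0,-0.118,85,0,0,0,0,0,-0.118,85,0,0,0,0,0,-0.115,85,0.9,0.5,0,0,0,0,85,0.9,0.5,0,0,0,0,85,0.9,0.5,0,0,0,0,85,0.9,0.5,0,0,0,0,85,0.9,0.5,0,0,0,0,85,0.9,0.5,0,0,0,0,85,0.9,0.5,0,0,0,0,85,0.9,0.5,0,0,0,0,85,0.9,0.5,0,0,0,0,85]'

```text
time: 2.77
position: [0.292, -0.3089, 0.2315]
eef_rot: [2.221, 2.221, -0.0]
contact_force: [0.6, -0.7, -0.2]
gripper_width: 0.0851
gripper_force: 0.0
```

Call:
step_arm --deltas '[0.9,0.5,0,0,0,0,85,0.9,0.5,0,0,0,0,85,0.9,0.5,0,0,0,0,85,0.9,0.5,0,0,0,0,85,0.9,0.5,0,0,0,0,85,0.9,0.5,0,0,0,0,85,0.9,0.5,0,0,0,0,85,0.9,0.5,0,0,0,0,85,0.9,0.5,0,0,0,0,85,0.9,0.5,0,0,0,0,85,0.9,0.5,0,0,0,0,85,0,0,0,0,0,0,85,0,0,0,0,0,0,85]'

```text
time: 3.85
position: [0.4569, -0.0123, 0.2312]
eef_rot: [-2.218, -2.225, 0.001]
contact_force: [-0.4, -0.5, -1.3]
gripper_width: 0.0854
gripper_force: 0.0
```

```bash
python3 - <<'E'
from h import *
o=get_obs(); print(o["position"],o["eef_rot"],o["joint_positions"],o["contact_force"])
c=optics.read_camera("wrist"); save(c,"w1.png"); print(c["origin"],c["orientation"])
find("wrist",c,["knob","grip","pointer","bore"])
E
```

```text
[ 0.45694019 -0.01225599  0.23116745] [-2.21801594e+00 -2.22481258e+00  7.38894641e-04] [-5.17489246e-02  1.33597040e-01  1.81530278e+00 -3.51436145e-04
  1.19303311e+00 -5.46788408e-02] [-0.39145515 -0.47391129 -1.25448739]
[0.45855103 0.07044498 0.37358351] [ 2.81215511e+00  3.88447930e-03 -3.58814777e-05]
wrist mark knob 0.88 [ 0.502 -0.288  0.003] [346. 343.]
wrist mark knob 0.83 [ 0.466  0.064 -0.003] [325. 105.]
wrist mark knob 0.79 [0.382 0.033 0.002] [255. 132.]
wrist mark knob 0.75 [ 0.635 -0.119 -0.003] [445. 243.]
wrist mark knob 0.64 [0.545 0.102 0.   ] [395.  70.]
wrist mark grip 0.81 [0.548 0.104 0.023] [402.  66.]
wrist mark grip 0.77 [0.463 0.066 0.033] [323. 103.]
wrist mark grip 0.77 [ 0.501 -0.286  0.032] [347. 357.]
wrist mark grip 0.72 [0.38  0.031 0.023] [250. 135.]
wrist mark grip 0.69 [ 0.635 -0.112  0.028] [455. 249.]
wrist mark pointer 0.93 [0.367 0.053 0.001] [242. 114.]
wrist mark pointer 0.9 [0.563 0.091 0.001] [409.  80.]
wrist mark pointer 0.83 [0.466 0.034 0.004] [325. 131.]
wrist mark pointer 0.6 [ 0.602 -0.1   -0.001] [424. 231.]
wrist mark bore 0.98 [ 0.633 -0.116 -0.   ] [445. 242.]
wrist mark bore 0.96 [0.381 0.033 0.003] [255. 132.]
wrist mark bore 0.64 [0.544 0.102 0.001] [394.  70.]
wrist mark bore 0.63 [ 0.504 -0.288 -0.001] [347. 341.]
```

View pics/w1.png

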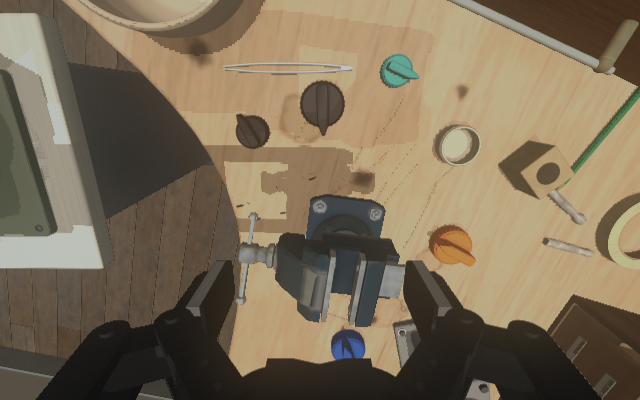

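The wrist view shows the target knob at (322,104), its pointer down the image (−y) and its bar nearly straight. The smaller black one is at (252,131). I'll move over it and down part of the way.

Call:
step_arm --deltas '[0.88,0.04,0,0,0,0,85,0.88,0.04,0,0,0,0,85,0.88,0.04,0,0,0,0,85,0,0,0.7,0,0,0,60,0,0,0.7,0,0,0,60,0,0,0.7,0,0,0,60,0,0,0.7,0,0,0,60,0,0,0,0,0,0,60,0,0,0,0,0,0,60,0,0,0,0,0,0,60]'

```text
time: 4.93
position: [0.461, 0.0655, 0.1484]
eef_rot: [2.222, 2.219, 0.002]
contact_force: [-0.2, -0.0, 0.4]
gripper_width: 0.0598
gripper_force: 0.0
```

```bash
python3 - <<'E'
from h import *
o=get_obs(); print(o["position"],o["eef_rot"])
c=optics.read_camera("wrist"); save(c,"w2.png"); print(c["origin"],c["orientation"])
find("wrist",c,["knob","grip","pointer"])
for p in [(.461,.067,.044),(.461,.035,.044),(.461,.092,.022)]: print(p,px(c,p))
E
```

```text
[0.46099297 0.06546717 0.14843306] [2.22167754 2.21935611 0.00234728]
[0.4626067  0.14812185 0.29088793] [ 2.81260723e+00 -2.41571013e-03  2.24364029e-03]
wrist mark knob 0.88 [0.546 0.1   0.004] [405. 152.]
wrist mark knob 0.8 [ 0.378  0.033 -0.001] [237. 216.]
wrist mark knob 0.64 [ 0.463  0.063 -0.002] [318. 188.]
wrist mark grip 0.95 [0.378 0.031 0.025] [231. 228.]
wrist mark grip 0.84 [0.458 0.064 0.032] [313. 197.]
wrist mark pointer 0.81 [0.366 0.055 0.001] [222. 196.]
wrist mark pointer 0.71 [ 0.563  0.091 -0.001] [420. 160.]
wrist mark pointer 0.63 [0.469 0.036 0.005] [324. 215.]
(0.461, 0.067, 0.044) [316.28213743 198.23538295]
(0.461, 0.035, 0.044) [316.41830056 232.00570895]
(0.461, 0.092, 0.022) [316.30383924 164.52339504]
```

View pics/w2.png

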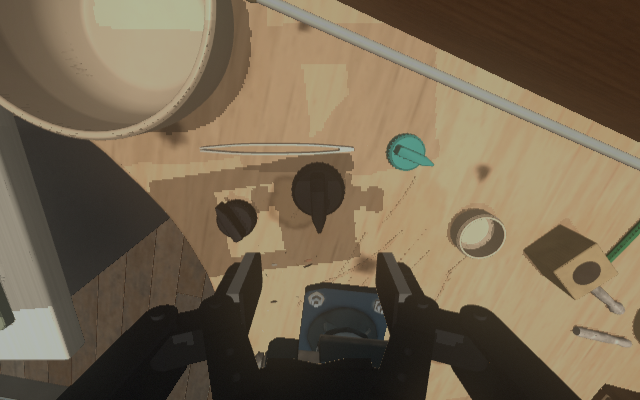

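Knob at (318,188), nose tip at about (319,232). I'll measure its axis more finely from an enlarged, brightened crop.

```bash
python3 - <<'E'
from h import *
c=optics.read_camera("wrist"); im=c["image"]
cr=im[150:245,270:370].astype(float); g=np.clip((cr/255)**.45*255,0,255).astype(np.uint8)
cv2.imwrite("pics/w2c.png",cv2.resize(g[...,::-1],None,fx=6,fy=6,interpolation=cv2.INTER_CUBIC))
m=(im.max(2)<62).astype(np.uint8); m[:150]=0;m[245:]=0;m[:,:275]=0;m[:,360:]=0
n,l,s,ce=cv2.connectedComponentsWithStats(m)
k=1+np.argmax(s[1:,4]); print(s[k],ce[k])
mm=l==k
for r in range(160,238,4):
    x=np.where(mm[r])[0]; print(r,x.min() if len(x) else None,x.max() if len(x) else None)
for p in [(.461,.067,.022),(.461,.067,0)]: print(p,px(c,p))
E
```

```text
[ 292  163   53   70 2382] [317.81905961 191.78925273]
160 None None
164 311 324
168 302 333
172 298 337
176 295 340
180 294 342
184 292 343
188 292 344
192 292 344
196 293 343
200 293 342
204 296 340
208 299 336
212 304 332
216 312 325
220 312 325
224 314 323
228 316 322
232 318 320
236 None None
(0.461, 0.067, 0.022) [316.38003629 191.25236217]
(0.461, 0.067, 0) [316.47578152 184.90316262]
```

View pics/w2c.png

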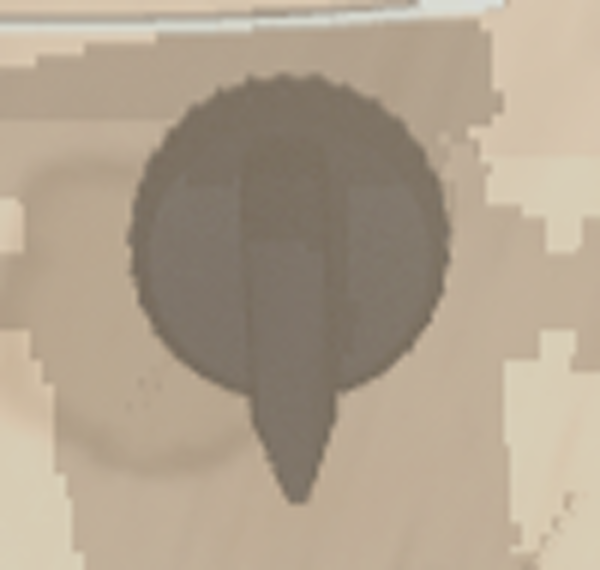

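The bar lies about 2° from the image column. The axis comes out at x≈0.4625, y≈0.066, with the pointer at about −88°. I'll align, descend and grip.

Call:
step_arm --deltas '[0,0.05,0,0,0,-0.035,40,0,0,0.68,0,0,0,40,0,0,0.68,0,0,0,40,0,0,0.68,0,0,0,40,0,0,0.68,0,0,0,40,0,0,0.68,0,0,0,40,0,0,0.68,0,0,0,40,0,0,0,0,0,0,40,0,0,0,0,0,0,5,0,0,0,0,0,0,5,0,0,0,0,0,0,5,0,0,0,0,0,0,5,0,0,0,0,0,0,5,0,0,0,0,0,0,5,0,0,0,0,0,0,5]' --newtons 40

```text
time: 6.43
position: [0.4629, 0.0661, 0.0262]
eef_rot: [2.181, 2.258, 0.004]
contact_force: [0.5, -0.4, 7.3]
gripper_width: 0.0117
gripper_force: 41.9
```

Gripped at 11.7 mm. I'll lift and look.

Call:
step_arm --deltas '[0,0,-0.3,0,0,0,5,0,0,-0.9,0,0,0,5,0,0,-0.9,0,0,0,5,0,0,-0.9,0,0,0,5,0,0,-0.9,0,0,0,5,0,0,-0.9,0,0,0,5,0,0,-0.9,0,0,0,5,0,0,0,0,0,0,5,0,0,0,0,0,0,5,0,0,0,0,0,0,5]'

```text
time: 7.27
position: [0.4607, 0.0658, 0.1953]
eef_rot: [-2.182, -2.259, 0.002]
contact_force: [-0.5, -0.8, -1.0]
gripper_width: 0.0123
gripper_force: 40.8
```

```bash
python3 - <<'E'
from h import *
o=get_obs(); print(o["position"],o["eef_rot"],o["contact_force"],o["gripper_width"])
T=R.from_rotvec(o["eef_rot"]).as_matrix()
c=optics.read_camera("wrist"); im=c["image"]
for l in ["knob","bore","pointer","grip"]:
    for r in models.mark_of("wrist",l)[:3]:
        print(l,r["conf"],(T.T@(W(c,r["xyz"])-o["position"])).round(4),px(c,W(c,r["xyz"])).round(0))
for t in [(0,0,.025),(0.025,0,.025),(.025,0,.003),(-.032,0,.01),(0,0.025,.003)]: print(t,px(c,T@np.array(t)+o["position"]).round(1))
cr=im[200:400,180:460].astype(float); g=np.clip((cr/255)**.5*255,0,255).astype(np.uint8)
cv2.imwrite("pics/w3.png",cv2.resize(g[...,::-1],None,fx=2.8,fy=2.8,interpolation=cv2.INTER_CUBIC))
E
```

```text
[0.46066015 0.0657841  0.1952992 ] [-2.18158881e+00 -2.25915450e+00  2.17024945e-03] [-0.4559747 -0.7620442 -0.9885501] 0.012288379315511853
knob 0.97 [-0.0031  0.0029  0.0309] [320. 241.]
knob 0.93 [-0.1912  0.1709  0.1947] [443. 312.]
knob 0.64 [-0.0342 -0.0793  0.1964] [251. 203.]
bore 0.9 [-0.1858  0.1668  0.1949] [441. 309.]
bore 0.87 [-0.029  -0.0799  0.1912] [249. 200.]
bore 0.84 [-0.0029  0.0004  0.0246] [316. 245.]
pointer 0.97 [-0.0105 -0.092   0.1971] [239. 183.]
pointer 0.82 [0.0242 0.1053 0.195 ] [410. 154.]
pointer 0.55 [-0.1704  0.1394  0.1986] [421. 298.]
grip 0.93 [-0.0038 -0.0034 -0.0071] [309. 275.]
grip 0.89 [-0.0323 -0.0808  0.172 ] [245. 208.]
grip 0.86 [0.031  0.0867 0.1761] [399. 151.]
(0, 0, 0.025) [315.7 240.7]
(0.025, 0, 0.025) [315.6 202.3]
(0.025, 0, 0.003) [315.2 216.1]
(-0.032, 0, 0.01) [315.7 299.6]
(0, 0.025, 0.003) [361.  258.6]
```

View pics/w3.png

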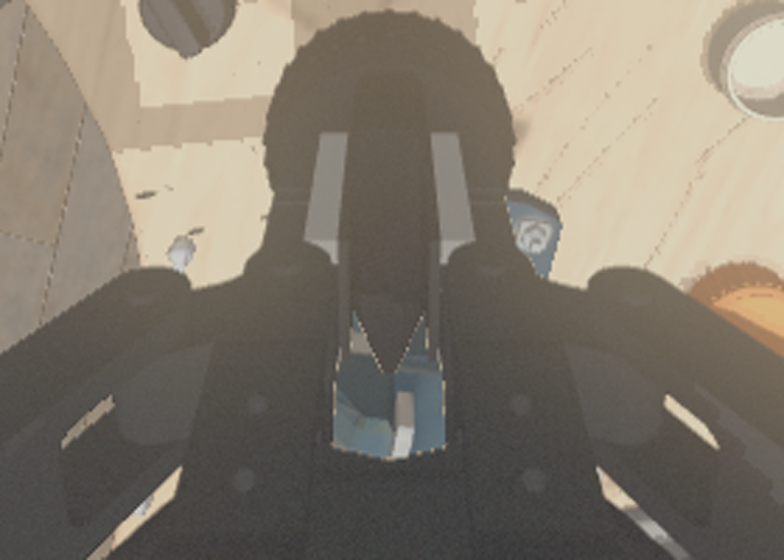

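The knob hangs straight in the jaws: skirt at columns 275–364, centred on the pads at about 319. Predicted column is 315.7, so the camera has a bias of about 2 mm. I'll check the offset along the bar against the pads.

```bash
python3 - <<'E'
from h import *
o=get_obs();T=R.from_rotvec(o["eef_rot"]).as_matrix()
c=optics.read_camera("wrist"); P=lambda *t: px(c,T@np.array(t)+o["position"]).round(1)
for t in [(.011,.0065,0),(.011,.0065,-.02),(-.011,.0065,-.02),(.025,0,.025),(-.032,0,-.019),(-.032,0,.003),(.018,0,-.019)]: print(t,P(*t),((P(*t)-[180,200])*2.8).round(0))
# dial with wider views
for n in ["scene","top"]:
    c=optics.read_camera(n)
    for f in ["dial","mark","spindle_tip"]: find(n,c,[f])
E
```

```text
(0.011, 0.0065, 0) [327.6 242.9] [413. 120.]
(0.011, 0.0065, -0.02) [328.8 262.5] [417. 175.]
(-0.011, 0.0065, -0.02) [328.3 302.3] [415. 286.]
(0.025, 0, 0.025) [315.6 202.3] [380.   6.]
(-0.032, 0, -0.019) [315.1 335.4] [378. 379.]
(-0.032, 0, 0.003) [315.6 307.2] [380. 300.]
(0.018, 0, -0.019) [314.7 248. ] [377. 134.]
scene mark dial 0.97 [ 0.633 -0.3    0.115] [364. 156.]
scene mark mark 0.58 [ 0.604 -0.303  0.114] [373. 160.]
scene mark spindle_tip 0.87 [ 0.632 -0.302  0.134] [366. 150.]
scene mark spindle_tip 0.3 [ 0.716 -0.006  0.001] [265. 222.]
top mark dial 0.83 [ 0.637 -0.294  0.116] [420. 167.]
top mark dial 0.66 [ 0.634 -0.293  0.134] [422. 166.]
top mark mark 0.91 [ 0.605 -0.298  0.119] [423. 178.]
top mark spindle_tip 0.56 [ 0.633 -0.292  0.133] [421. 167.]
```

Call:
step_arm --deltas '[0,0,-0.3,0,0,0.117,5,0,0,0,0,0,0.117,5,0,0,0,0,0,0.117,5,0,0,0,0,0,0.117,5,0,0,0,0,0,0.117,5,0,0,0,0,0,0.117,5,0,0,0,0,0,0.117,5]'

```text
time: 8.55
position: [0.4617, 0.0659, 0.2049]
eef_rot: [2.905, 1.196, 0.0]
contact_force: [1.1, 0.4, -1.9]
gripper_width: 0.012
gripper_force: 40.8
```

Call:
step_arm --deltas '[-0.5,0.9,0,0,0,0,5,-0.5,0.9,0,0,0,0,5,-0.5,0.9,0,0,0,0,5,-0.5,0.9,0,0,0,0,5,-0.5,0.9,0,0,0,0,5,-0.5,0.9,0,0,0,0,5,-0.5,0.9,0,0,0,0,5,-0.5,0.9,0,0,0,0,5,-0.5,0.9,0,0,0,0,5,-0.5,0.9,0,0,0,0,5,-0.5,0.9,0,0,0,0,5,-0.5,0.9,0,0,0,0,5,-0.5,0.9,0,0,0,0,5,-0.5,0.9,0,0,0,0,5,0,0,0,0,0,0,5,0,0,0,0,0,0,5,0,0,0,0,0,0,5]'

```text
time: 9.97
position: [0.5807, -0.3492, 0.2044]
eef_rot: [-2.9, -1.203, 0.001]
contact_force: [0.1, 0.2, -1.4]
gripper_width: 0.0118
gripper_force: 40.8
```

```bash
python3 - <<'E'
from h import *
o=get_obs(); print(o["position"],o["eef_rot"],o["joint_positions"].round(2),o["gripper_width"])
c=optics.read_camera("wrist"); save(c,"w4.png")
find("wrist",c,["dial","mark","spindle_tip","knob"])
E
```

```text
[ 0.58072681 -0.349241    0.2043794 ] [-2.90044948e+00 -1.20327207e+00  8.20426952e-04] [-0.56  0.5   1.35  0.    1.3   0.23] 0.011786962553930979
wrist mark dial 0.58 [ 0.638 -0.299  0.115] [323. 111.]
wrist mark dial 0.27 [ 0.583 -0.355  0.178] [325. 246.]
wrist mark mark 0.89 [ 0.605 -0.305  0.114] [298. 147.]
wrist mark mark 0.45 [ 0.639 -0.297  0.   ] [321. 105.]
wrist mark spindle_tip 0.94 [ 0.638 -0.3    0.134] [325. 113.]
wrist mark knob 0.81 [ 0.503 -0.288  0.003] [235. 184.]
wrist mark knob 0.74 [ 0.583 -0.354  0.177] [324. 244.]
```

View pics/w4.png

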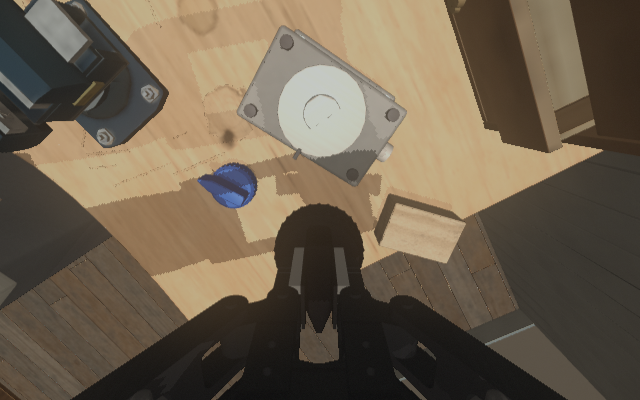

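The dial is at (321,110) with the spindle's D at about (321,112). The mark is at (297,153). I'll enlarge it to read the D.

```bash
python3 - <<'E'
from h import *
c=optics.read_camera("wrist"); im=c["image"]; cr=im[60:165,268:373]
g=cv2.cvtColor(cr,cv2.COLOR_RGB2GRAY); g=cv2.resize(g,None,fx=5.6,fy=5.6,interpolation=cv2.INTER_CUBIC)
g=np.clip((g.astype(float)-140)*255/110,0,255).astype(np.uint8); g=cv2.createCLAHE(3,(4,4)).apply(g)
cv2.imwrite("pics/w4c.png",g)
P=lambda u,v:(round((u-268)*5.6),round((v-60)*5.6))
for z,n in [(.116,'d'),(.133,'t')]: print(n,px(c,(.638,-.299,z)))
# dial silhouette ellipse
m=(im.min(2)>150).astype(np.uint8); m[:55]=0;m[170:]=0;m[:,:265]=0;m[:,:376]*=1;m[:,376:]=0
n,l,s,ce=cv2.connectedComponentsWithStats(m);k=1+np.argmax(s[1:,4])
ct=max(cv2.findContours((l==k).astype(np.uint8),cv2.RETR_EXTERNAL,cv2.CHAIN_APPROX_NONE)[0],key=len)
e=cv2.fitEllipse(cv2.convexHull(ct)); print(s[k],e, onz(c,e[0],.116))
E
```

```text
d [323.36949582 111.64524862]
t [323.75376982 112.61673003]
[ 278   66   88   91 6174] ((321.576416015625, 111.1846694946289), (87.36953735351562, 90.95704650878906), 2.1867425441741943) [ 0.63728913 -0.29783114  0.116     ]
```

View pics/w4c.png

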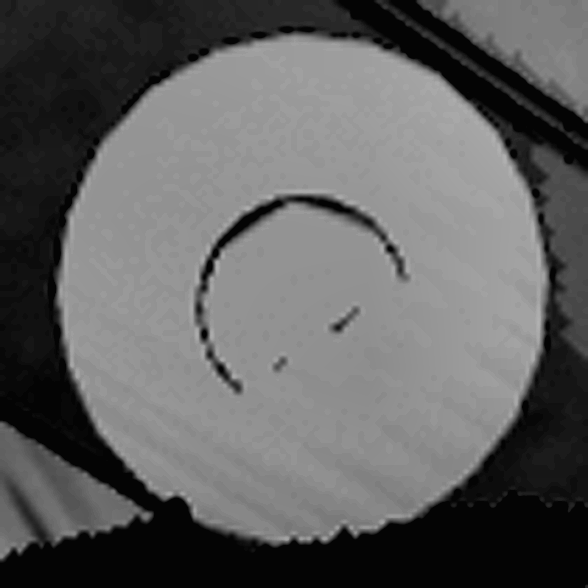

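The flat normal points at about 259° in world and the mark at about 193°, so the flat is some 66° anticlockwise of the mark and inside the stated range. The spindle axis is at about (0.636, −0.297). I'll turn the pointer to about 274°, 15° short of the flat, and go above the spindle.

Call:
step_arm --deltas '[0,0,0,0,0,-0.122,5,0,0,0,0,0,-0.122,5,0,0,0,0,0,-0.122,5,0,0,0,0,0,-0.122,5,0,0,0,0,0,-0.122,5,0,0,0,0,0,-0.122,5,0,0,0,0,0,-0.122,5,0,0,0,0,0,0,5,0.408,0.49,0,0,0,0,5,0.408,0.49,0,0,0,0,5,0.408,0.49,0,0,0,0,5,0.408,0.49,0,0,0,0,5,0,0,0,0,0,0,5,0,0,0.4,0,0,0,5,0,0,0.4,0,0,0,5,0,0,0.4,0,0,0,5,0,0,0,0,0,0,5,0,0,0,0,0,0,5]'

```text
time: 11.77
position: [0.6356, -0.2968, 0.1681]
eef_rot: [-2.143, -2.295, 0.001]
contact_force: [0.5, 0.3, -1.1]
gripper_width: 0.0118
gripper_force: 40.7
```

```bash
python3 - <<'E'
from h import *
o=get_obs(); a=o["eef_rot"]; print(o["position"],a,2*np.degrees(np.arctan2(a[1],a[0])),o["contact_force"],o["ft_torque"],o["joint_positions"].round(2))
for n in ["scene","top"]:
    c=optics.read_camera(n); 
    find(n,c,["dial","knob","bore","pointer"])
E
```

```text
[ 0.63562473 -0.29677158  0.16810304] [-2.14262094e+00 -2.29516164e+00  1.16621099e-03] -266.0626737173706 [ 0.48846931  0.31557059 -1.14599556] [ 0.01233813  0.01660803 -0.01838988] [-0.45  0.56  1.33 -0.    1.25 -0.52]
scene mark dial 0.68 [ 0.635 -0.298  0.117] [363. 155.]
scene mark knob 0.86 [ 0.63  -0.11   0.001] [316. 219.]
scene mark knob 0.82 [ 0.635 -0.299  0.139] [364. 148.]
scene mark knob 0.79 [0.543 0.101 0.   ] [277. 281.]
scene mark knob 0.63 [ 0.5   -0.29   0.007] [396. 209.]
scene mark knob 0.59 [ 0.381  0.034 -0.004] [352. 308.]
scene mark bore 0.73 [ 0.503 -0.288 -0.004] [394. 212.]
scene mark bore 0.71 [ 0.636 -0.299  0.143] [364. 147.]
scene mark bore 0.69 [ 0.543  0.104 -0.002] [276. 283.]
scene mark bore 0.58 [ 0.632 -0.115 -0.003] [317. 219.]
scene mark bore 0.54 [ 0.379  0.033 -0.003] [353. 308.]
scene mark pointer 0.78 [ 0.496 -0.26  -0.   ] [390. 217.]
scene mark pointer 0.75 [ 0.61  -0.092  0.001] [316. 226.]
scene mark pointer 0.69 [0.368 0.052 0.001] [351. 315.]
scene mark pointer 0.54 [ 0.64  -0.33   0.145] [370. 141.]
scene mark pointer 0.49 [ 0.567  0.095 -0.001] [272. 274.]
top mark dial 0.95 [ 0.634 -0.297  0.117] [421. 168.]
top mark knob 0.63 [ 0.633 -0.112 -0.002] [352. 179.]
top mark knob 0.61 [0.376 0.036 0.   ] [305. 265.]
top mark bore 0.59 [ 0.538  0.108 -0.001] [280. 211.]
top mark bore 0.52 [ 0.633 -0.111 -0.003] [352. 179.]
top mark bore 0.43 [ 0.376  0.036 -0.001] [305. 265.]
top mark pointer 0.55 [ 0.605 -0.092  0.001] [346. 188.]
top mark pointer 0.54 [0.565 0.098 0.005] [283. 202.]
```

Everything agrees within 2 mm. I'll feel downward.

Call:
step_arm --deltas '[0,0,0.1,0,0,0,5,0,0,0.1,0,0,0,5,0,0,0.1,0,0,0,5,0,0,0,0,0,0,5,0,0,0,0,0,0,5]'

```text
time: 12.68
position: [0.6361, -0.2967, 0.1594]
eef_rot: [-2.142, -2.297, 0.001]
contact_force: [0.0, 0.4, -2.2]
gripper_width: 0.0123
gripper_force: 40.7
```

Call:
step_arm --deltas '[0,0,0.07,0,0,0,5,0,0,0.07,0,0,0,5,0,0,0,0,0,0,5,0,0,0,0,0,0,5]'

```text
time: 13.02
position: [0.6362, -0.2967, 0.1555]
eef_rot: [-2.142, -2.298, 0.0]
contact_force: [0.2, 0.3, -1.4]
gripper_width: 0.012
gripper_force: 40.8
```

Call:
step_arm --deltas '[0,0,0.04,0,0,0,5,0,0,0,0,0,0,5,0,0,0.03,0,0,0,5,0,0,0,0,0,0,5]'

```text
time: 13.35
position: [0.6362, -0.2967, 0.1535]
eef_rot: [-2.142, -2.298, 0.0]
contact_force: [-0.1, -0.8, -0.8]
gripper_width: 0.012
gripper_force: 40.8
```

Call:
step_arm --deltas '[0,0,0.03,0,0,0,5,0,0,0,0,0,0,5]'

```text
time: 13.52
position: [0.6362, -0.2968, 0.1532]
eef_rot: [2.142, 2.298, -0.0]
contact_force: [-0.8, 0.4, 1.0]
gripper_width: 0.0117
gripper_force: 41.1
```

Contact at 11 mm above the dial, as expected. I'll press slightly and turn clockwise in steps of about 2°.

Call:
step_arm --deltas '[0,0,0.03,0,0,0,5,0,0,0,0,0,0,5]'

```text
time: 13.68
position: [0.6363, -0.2968, 0.153]
eef_rot: [2.142, 2.297, 0.0]
contact_force: [-2.9, 0.7, 4.6]
gripper_width: 0.0119
gripper_force: 41.6
```

Call:
step_arm --deltas '[0,0,0,0,0,0.03,5,0,0,0,0,0,0.03,5,0,0,0,0,0,0.03,5,0,0,0,0,0,0.03,5,0,0,0,0,0,0,5]'

```text
time: 14.1
position: [0.6364, -0.2972, 0.1529]
eef_rot: [2.275, 2.164, -0.0]
contact_force: [-2.4, -0.4, 5.1]
gripper_width: 0.012
gripper_force: 41.6
```

Call:
step_arm --deltas '[0,0,0,0,0,0.03,5,0,0,0,0,0,0.03,5,0,0,0,0,0,0.03,5,0,0,0,0,0,0,5]'

```text
time: 14.43
position: [0.6365, -0.2973, 0.1528]
eef_rot: [2.37, 2.06, -0.0]
contact_force: [-2.2, -1.4, 4.8]
gripper_width: 0.0121
gripper_force: 41.6
```

Call:
step_arm --deltas '[0,0,0,0,0,0.03,5,0,0,0,0,0,0.03,5,0,0,0,0,0,0,5]'

```text
time: 14.68
position: [0.6362, -0.2976, 0.152]
eef_rot: [2.43, 1.989, -0.001]
contact_force: [-1.9, -2.5, 2.5]
gripper_width: 0.0117
gripper_force: 41.2
```

Call:
step_arm --deltas '[0,0,0.04,0,0,0,5,0,0,0,0,0,0,5]'

```text
time: 14.85
position: [0.6357, -0.2975, 0.15]
eef_rot: [2.431, 1.99, -0.003]
contact_force: [-2.5, -4.0, 0.4]
gripper_width: 0.0121
gripper_force: 41.0
```

It is dropping in. I'll ease it sideways a little and continue.

Call:
step_arm --deltas '[-0.02,-0.01,0.04,0,0,0,5,0,0,0.04,0,0,0,5,0,0,0,0,0,0,5]'

```text
time: 15.1
position: [0.6356, -0.2975, 0.1475]
eef_rot: [-2.431, -1.989, 0.001]
contact_force: [-2.0, -3.1, -1.0]
gripper_width: 0.0123
gripper_force: 40.8
```

Call:
step_arm --deltas '[-0.01,0,0.06,0,0,0,5,0,0,0,0,0,0,5]'

```text
time: 15.27
position: [0.6355, -0.2976, 0.1459]
eef_rot: [-2.432, -1.988, 0.001]
contact_force: [-2.8, -3.5, -0.7]
gripper_width: 0.012
gripper_force: 40.9
```

Call:
step_arm --deltas '[-0.03,-0.02,0.05,0,0,0,5,0,0,0.04,0,0,0,5,0,0,0,0,0,0,5]'

```text
time: 15.52
position: [0.6353, -0.2977, 0.1432]
eef_rot: [-2.432, -1.988, -0.002]
contact_force: [-0.6, -1.0, -2.4]
gripper_width: 0.012
gripper_force: 40.7
```

Call:
step_arm --deltas '[0,0,0.04,0,0,0,5,0,0,0,0,0,0,5]'

```text
time: 15.68
position: [0.6353, -0.2977, 0.1423]
eef_rot: [-2.432, -1.988, -0.001]
contact_force: [-0.9, -0.2, -1.5]
gripper_width: 0.0121
gripper_force: 40.8
```

Call:
step_arm --deltas '[0,0,0.03,0,0,0,5,0,0,0,0,0,0,5,0,0,0,0,0,0,5]'

```text
time: 15.93
position: [0.6354, -0.2978, 0.1423]
eef_rot: [2.432, 1.988, 0.002]
contact_force: [-0.8, 2.5, 2.8]
gripper_width: 0.012
gripper_force: 41.4
```

The knob is home: underside about 0.1163 m, force about 4 N. I'll unload a touch and turn it clockwise towards the mark in stages.

Call:
step_arm --deltas '[0,0,-0.01,0,0,0.04,5,0,0,0,0,0,0.04,5,0,0,0,0,0,0.04,5,0,0,0,0,0,0.04,5,0,0,0,0,0,0.04,5,0,0,0,0,0,0.04,5,0,0,0,0,0,0.04,5,0,0,0,0,0,0,5]'

```text
time: 16.6
position: [0.6346, -0.2992, 0.1423]
eef_rot: [2.685, 1.629, -0.002]
contact_force: [-3.5, -1.7, 3.4]
gripper_width: 0.0118
gripper_force: 41.4
```

```bash
python3 - <<'E'
from h import *
o=get_obs(); a=o["eef_rot"]; print(o["position"],2*np.degrees(np.arctan2(a[1],a[0])),o["contact_force"],o["ft_torque"])
T=R.from_rotvec([-2.90044948,-1.20327207,.00082]).as_matrix() # pose of w4
c=optics.read_camera("wrist"); To=R.from_rotvec(a).as_matrix()
rel=To.T@ori(c["orientation"]); ro=To.T@(np.array(c["origin"])-o["position"])
c4=dict(c,orientation=T@rel,origin=T@ro+np.array([.58072681,-.349241,.2043794]))
d=onz(c4,(322.1,111.25),.116); m=onz(c4,(299.0,151.0),.118); print(d,m,np.degrees(np.arctan2(*(m-d)[1::-1]))%360,np.linalg.norm((m-d)[:2]))
E
```

```text
[ 0.63459407 -0.29917707  0.14227192] 62.47677495577799 [-3.54842886 -1.73644018  3.4017882 ] [-0.31869995  0.54235126  0.08750686]
[ 0.63687495 -0.29912888  0.116     ] [ 0.60403689 -0.3072381   0.118     ] 193.87142934076954 0.033824512741382005
```

Call:
step_arm --deltas '[-0.02,-0.01,0,0,0,0.04,5,0,0,0,0,0,0.04,5,0,0,0,0,0,0.04,5,0,0,0,0,0,0.04,5,0,0,0,0,0,0.04,5,0,0,0,0,0,0.04,5,0,0,0,0,0,0.04,5,0,0,0,0,0,0,5]'

```text
time: 17.32
position: [0.6342, -0.2992, 0.1422]
eef_rot: [2.886, 1.239, -0.001]
contact_force: [-4.1, -2.3, 3.3]
gripper_width: 0.0119
gripper_force: 41.5
```

Call:
step_arm --deltas '[0,0,0,0,0,0.04,5,0,0,0,0,0,0.04,5,0,0,0,0,0,0.04,5,0,0,0,0,0,0.04,5,0,0,0,0,0,0.04,5,0,0,0,0,0,0.04,5,0,0,0,0,0,0.04,5,0,0,0,0,0,0,5]'

```text
time: 17.98
position: [0.634, -0.2991, 0.1422]
eef_rot: [3.031, 0.825, -0.002]
contact_force: [-5.0, -2.3, 4.6]
gripper_width: 0.0119
gripper_force: 41.6
```

Call:
step_arm --deltas '[-0.02,0,-0.01,0,0,0.04,5,0,0,0,0,0,0.04,5,0,0,0,0,0,0.04,5,0,0,0,0,0,0.04,5,0,0,0,0,0,0.04,5,0,0,0,0,0,0.04,5,0,0,0,0,0,0.04,5,0,0,0,0,0,0.03,5,0,0,0,0,0,0,5,0,0,0,0,0,0,5]'

```text
time: 18.82
position: [0.6337, -0.2989, 0.1423]
eef_rot: [-3.122, -0.349, 0.001]
contact_force: [-5.1, -1.1, 3.6]
gripper_width: 0.012
gripper_force: 41.5
```

```bash
python3 - <<'E'
from h import *
o=get_obs(); a=o["eef_rot"]; print(o["position"],2*np.degrees(np.arctan2(a[1],a[0])),o["contact_force"],o["ft_torque"])
for n in ["scene","top","wrist"]:
    c=optics.read_camera(n); save(c,n+"5.png"); find(n,c,["dial","mark"])
    for l in ["knob","pointer"]:
        for r in models.mark_of(n,l):
            w=W(c,r["xyz"])
            if w[2]>.08: print(n,l,r["conf"],w.round(3))
E
```

```text
[ 0.63373123 -0.29890173  0.14225174] -347.2337848290999 [-5.11005204 -1.10207397  3.56861346] [-0.16871797  0.72161338  0.06236016]
scene mark dial 0.62 [ 0.634 -0.3    0.117] [364. 155.]
scene mark mark 0.57 [ 0.603 -0.303  0.116] [373. 159.]
scene knob 0.54 [ 0.634 -0.301  0.118]
scene knob 0.33 [ 0.636 -0.303  0.135]
scene pointer 0.58 [ 0.605 -0.304  0.118]
top mark dial 0.67 [ 0.638 -0.295  0.117] [421. 167.]
```

Pointer is at about 192.8°, on the mark. I'll ease the side load, release and retreat.

Call:
step_arm --deltas '[-0.02,0,0,0,0,0,5,0,0,0,0,0,0,5,0,0,0,0,0,0,30,0,0,0,0,0,0,30,0,0,0,0,0,0,30,0,0,0,0,0,0,30,0,0,0,0,0,0,30]'

```text
time: 20.15
position: [0.6338, -0.2991, 0.142]
eef_rot: [-3.122, -0.346, -0.001]
contact_force: [-0.6, 0.7, 1.3]
gripper_width: 0.0299
gripper_force: 0.0
```

Call:
step_arm --deltas '[0,0,-0.3,0,0,0,30,0,0,-0.5,0,0,0,30,0,0,-0.7,0,0,0,30,0,0,-0.7,0,0,0,30,-0.8,0,-0.3,0,0,0,30,-0.8,0,0,0,0,0,30,-0.8,0,0,0,0,0,30,0,0,0,0,0,0,30,0,0,0,0,0,0,30]'

```text
time: 20.9
position: [0.5627, -0.3153, 0.2185]
eef_rot: [3.122, 0.344, 0.003]
contact_force: [0.3, -0.9, 0.2]
gripper_width: 0.0301
gripper_force: 0.0
```

```bash
python3 - <<'E'
from h import *
o=get_obs(); print(o["position"],o["contact_force"])
for n in ["scene","top","wrist"]:
    c=optics.read_camera(n); find(n,c,["dial","mark"])
    for l in ["knob","pointer"]:
        for r in models.mark_of(n,l):
            w=W(c,r["xyz"])
            if w[2]>.08: print(n,l,r["conf"],w.round(3),px(c,w).round(0))
g=c["image"][20:220,200:440].astype(float); g=((g/255)**.6*255).astype(np.uint8)
cv2.imwrite("pics/w6.png",cv2.resize(g[...,::-1],None,fx=3,fy=3,interpolation=cv2.INTER_CUBIC))
E
```

```text
[ 0.56272654 -0.31533024  0.21852226] [ 0.3196122  -0.88090956  0.22078492]
scene mark dial 0.96 [ 0.633 -0.299  0.119] [364. 155.]
scene mark mark 0.68 [ 0.604 -0.304  0.115] [373. 159.]
scene knob 0.74 [ 0.636 -0.301  0.115] [364. 155.]
scene pointer 0.82 [ 0.603 -0.303  0.117] [373. 159.]
top mark dial 0.57 [ 0.639 -0.294  0.116] [420. 167.]
top mark mark 0.85 [ 0.607 -0.301  0.117] [423. 178.]
top knob 0.58 [ 0.632 -0.292  0.117] [420. 169.]
top pointer 0.56 [ 0.601 -0.303  0.115] [424. 180.]
wrist mark mark 0.89 [ 0.605 -0.307  0.116] [319. 154.]
wrist knob 0.58 [ 0.638 -0.3    0.115] [320. 112.]
wrist pointer 0.88 [ 0.608 -0.308  0.118] [322. 151.]
```

View pics/w6.png

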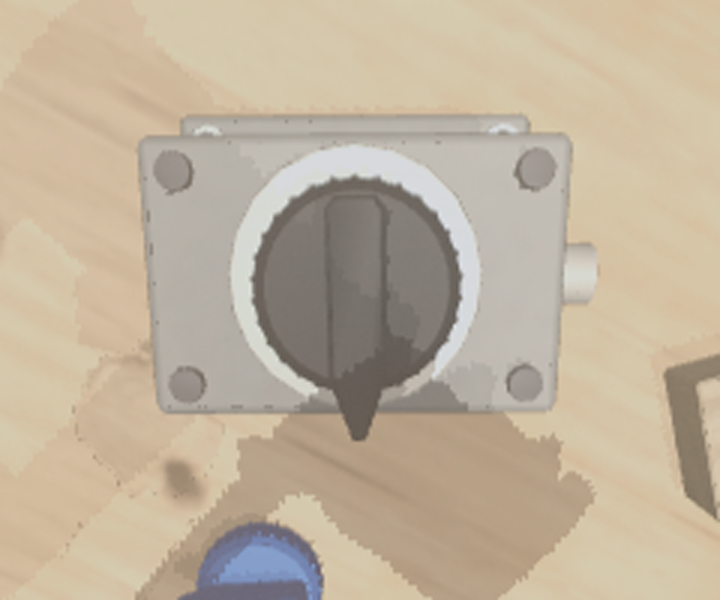

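The crop shows the knob seated flat and central on the dial. Its pointer, tip at crop (360,438), covers the mark along the mill's front direction. Measured heights are about 0.115–0.117 m, which is home. Handing in.

```bash
python3 -c "
from plant import robot
print(robot.hand_in())"
```

```text
the job is handed in; nothing more can be done
None
```

The job is handed in: the knob sits fully home on the spindle with its pointer at the mark by all three cameras, and the arm is clear; no verdict was returned.

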